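# Clamp the tube rack in the sampler dock and torque-check the clamp screw

### The arm

A 6-joint arm with a two-finger parallel gripper is mounted at the origin on the work surface. World frame = base frame: x ahead of the robot, y to its left, z up, the work surface at z = 0. Lengths are in m, angles in degrees, forces in N, time in s.
With the tool pointing down it reaches from about 0.4 to 0.825 m from the base axis. Payload 7 kg.
Tool frame: the origin (TCP) lies at the very end of the fingers, on their centre line; the grasp point (between the pads) lies 19 mm behind it; x points along the fingers, y is the direction in which the jaws open and shut, and the axes are right-handed (so a half turn about x gives the same grasp; the last joint's range is limited). The gripper opens to 88 mm and grips with 3 to 60 N. Pads are 19 mm wide; open, the fingers measure 130 mm over their backs; the gripper's body (78 mm by 193 mm) begins 47 mm behind the grasp point.
Start: joints at [86.866, 20.546, 0.682, 0, -70.136, -16.507], TCP at [0.227, 0.636, 0.227] pointing down, gripper open.
Joint ranges: [-176.03, 176.03], [-82.01, 121.73], [-58.28, 71.71], [-173.87, 95.51], [-174.79, -0.11], [-173.66, 173.66]. Speed limits (degrees/s): [136.94, 136.94, 172.46, 180, 180, 180].

### API

Orientations are given as [roll, pitch, yaw] about the fixed x, y, z axes, in that order (R = Rz(yaw) Ry(pitch) Rx(roll)).
In Python, from plant import monitor, eyes, ticket gives the robot as it stands. The module is installed in compiled form; this text tells all that it offers.
- The arm moves only by the shell command python3 -m crank 'ROWS'. ROWS is JSON, a list of rows, each an object with "linear": the shift along the world's x, y, z in units of 60 mm (1.0 is 60 mm), a list of three; "rot": the turn, a rotation vector about the world's x, y, z in units of 5 degrees (1.0 is 5 degrees), a list of three; "hand": the opening, from 0 (shut) to 1 (fully open). In form: [{"linear": [tx, ty, tz], "rot": [ax, ay, az], "hand": hand}, ...]. A call has 1 to 20 rows; each row shifts and turns the pose as measured when the row begins; what a row does not reach is not made up. A row lasts 1/8 s, in which the tool goes at most 62.5 mm and 10.7 degrees, less where a joint would pass 70% of its speed; a pose out of reach is approached as far as the arm can. A call is refused whole if a number of a shift passes 1 or a number of a turn 1, either way. A call with a gripper value outside its range is refused whole. The fingers move at their own pace and stop on an object; the grip force is fixed at half the most. Time passes only in rows, so rows that do not move let the fingers close. It gives the time, the measured TCP pose, the force and the opening at its end, in the units of the state.
- monitor.get_obs(): the state, without advancing time (a new reading comes with each control period).
- eyes.snapshot(name): name is "scene" or "top" or "wrist"; returns a dict with "image" (420x560x3 uint8, red, green, blue), "depth" (420x560 float32, m along the optical axis (not along the pixel's ray), 0 where there is no reading), "K" (3x3 intrinsics, pixels), "camera_from_world" (4x4, takes a point from world to camera coordinates); the wrist camera has in their place "hand_eye" (4x4, takes a point from camera to tool coordinates, whose origin is the TCP and whose axes are the tool frame's). Camera axes: x right, y up, looking along -z (the intrinsics and any distortion apply to the point x, -y, -z); pixel columns grow to the right and rows downward; lengths in m; the calibration is good to about 2 mm. A picture is of the moment at which its call begins: read the wrist's pose just before it.
- ticket.close_job(): hands the job in, once; it reports no verdict.
The state is a dict: "clock": time; "joint_pos": joint angles; "qvel": joint speeds; "tau": joint torques, N m; "tool_pos": TCP position; "orientation": TCP orientation; "force": force on the tool from outside, world axes, zero at the start; "moment": the same for the moment, N m; "opening": finger opening in m.
Only numpy, scipy, OpenCV 4.12 (cv2) and the standard library are available. Lean on these libraries where they do the work, as an engineer would, in place of code of your own. Each camera call takes 0.05 s, during which the arm holds its last target.

### The job

Slide the tube rack fully home against its end stops. Then swing the clamp screw's bar clockwise (seen from above) by its upright knob until the screw comes up tight, and check that it holds: load the bar to about 1 N m (12 to 13 N across the knob, pointer between the two ticks on the scale) and keep it there steadily for two seconds, never letting it reach 1.7 N m (21 N), which would spoil the thread. Let go with the rack home and the screw still tight, and leave the beaker, bottle and jar where they stand.

Things in the scene. Friction and masses are not known exactly. Their poses are not given: they have to be found in the camera images.
- dock: Fixed grey base plate on the bench, 150 x 315 x 12 mm; origin at bench height, the plate runs from y -195 to +120 mm in its frame. x runs across the rack, +y is the way the rack slides home, z up. Low rails guide the rack; two steel end stops stand at y +30 mm; a round grey post (44 mm across, 95 mm high) at y +95 mm carries the clamp screw.
- rack (a joint): How far (m) the aluminium tube rack has slid along the dock's +y axis: 0 = fully out, 0.060 = home, hard against the end stops (rigid). It slides on rails with about 3 N of friction and stays where it is left; it cannot lift or turn.
- rack_face (a point): Centre of the flat upright end plate on the rack's dock -y side, to be pushed, 60 mm above the bench. The plate is 90 mm wide and reaches from 16 to 88 mm above the bench; the rack is 120 mm long, its white tube caps reach 97 mm high. The 12 mm dock plate runs on at least 45 mm behind this face.
- clamp_screw (a joint): Angle (rad) the upright clamp screw has been turned clockwise seen from above (tightening) from its slack end, 0. It turns with about 0.1 N m of drag, stays where it is left, and comes up tight on a rigid seat somewhere between 1.0 and 1.4, then turns no further. The direction of the bar when tight differs by up to 20 degrees either side.
- screw_head (a point): Point on the upright screw's axis at the height of the thin black pointer, 126 mm above the bench. Its x axis runs along the pointer, which is fixed to the screw and shows the unloaded direction of the bar; z up.
- torque_bar: Sprung steel bar on the screw: origin on the screw's axis 114 mm above the bench, x along the bar to the knob, z up. 10 mm wide, 8 thick, 85 long, hub 38 across. It turns the screw through a spring of 36 N m/rad: 1 N m shifts it 0.028 rad against the pointer (2.2 mm at the knob); unloaded they line up. Two ticks on its white scale stand at 0.65 and 1.35 N m.
- knob (a point): Middle of the grip height of the upright grey knob at the bar's end, a cylinder 16 mm across and 40 mm tall (118 to 158 mm above the bench), 80 mm from the screw's axis; this point is 141 mm above the bench. It does not spin on the bar. Pinch it, or push on its side.
- beaker: A glass beaker, bystander, 64 mm across, 80 mm tall, origin at its foot, standing on the bench by the dock.
- bottle: An amber reagent bottle with a white cap, bystander, 54 mm across, 115 mm tall, origin at its foot.
- jar: A squat clear jar with a white lid, bystander, 56 mm across, 60 mm tall, origin at its foot.

How it is judged:
By the outcome, as a careful person would: the job done as asked, in the order asked, and still so for the second after the job is handed in, with the robot touching nothing.
It also fails if it takes over 72 s, if anything falls off the work surface, if the arm or the gripper's body presses on something with over 40 N, if the wrist force passes 120 N, or if a joint passes its speed limit or range.

## Working session

There is one attempt and no reset: what is moved stays moved. The work goes in short steps, Python scripts to look and compute and a shell command to move; the robot and the scene stay as the last step left them, time stands still between calls to the robot, and variables do not carry over. Pictures are saved under pics/ and viewed, and the job is handed in when it is done.

```bash
mkdir -p pics; cat > h.py <<'E'
import numpy as np, cv2
from plant import monitor, eyes, ticket
def snap(n,f):
    o=monitor.get_obs(); s=eyes.snapshot(n)
    cv2.imwrite('pics/'+f+'.png',cv2.cvtColor(s['image'],cv2.COLOR_RGB2BGR))
    np.savez('pics/'+f+'.npz',tool_pos=o['tool_pos'],orientation=o['orientation'],**s)
    return o,s
E
python3 - <<'E'
from h import *
print(monitor.get_obs())
for n in ['scene','top','wrist']:
    o,s=snap(n,n+'0'); print(n,s['K'].tolist(),s.get('camera_from_world',s.get('hand_eye')).round(4).tolist(), s.keys())
E
```

```text
{'clock': 0.0, 'joint_pos': array([ 8.68652486e+01,  2.05921150e+01,  6.34459450e-01, -2.08217710e-02,
       -7.01342789e+01, -1.65083427e+01]), 'qvel': array([-0.11068577, -0.02004268,  0.02905054,  0.02536444,  0.00727849,
       -0.06297524]), 'tau': array([ 2.71109166e-03, -5.82714236e+01,  2.93059194e+01,  6.99727759e+00,
        6.92254049e-03, -1.33643566e-04]), 'tool_pos': array([0.22674943, 0.63526952, 0.225618  ]), 'orientation': array([  94.49057496,   89.90600423, -105.15961045]), 'force': array([-0.28633565, -0.18116601,  0.65085492]), 'moment': array([ 0.01541396, -0.04847536, -0.04384603]), 'opening': 0.08765040317243876}
scene [[384.2430807584289, 0.0, 286.29784682258946], [0.0, 384.2430807584289, 210.94656313772364], [0.0, 0.0, 1.0]] [[0.5112, 0.8594, 0.0097, -0.412], [-0.4882, 0.281, 0.8262, 0.194], [0.7073, -0.4271, 0.5633, -1.2052], [0.0, 0.0, 0.0, 1.0]] dict_keys(['image', 'depth', 'K', 'camera_from_world'])
top [[455.8060249211704, 0.0, 270.363192315522], [0.0, 455.8060249211704, 212.7239072232203], [0.0, 0.0, 1.0]] [[-0.0074, -1.0, 0.0005, 0.0888], [0.9947, -0.0073, 0.1027, -0.6068], [-0.1027, 0.0013, 0.9947, -1.0926], [0.0, 0.0, 0.0, 1.0]] dict_keys(['image', 'depth', 'K', 'camera_from_world'])
wrist [[358.0725096562167, 0.0, 278.69749270645036], [0.0, 358.0725096562167, 210.02290116272877], [0.0, 0.0, 1.0]] [[0.001, 0.255, -0.9669, -0.1588], [1.0, -0.0013, 0.0007, 0.0001], [-0.0011, -0.9669, -0.255, -0.0661], [0.0, 0.0, 0.0, 1.0]] dict_keys(['image', 'depth', 'K', 'hand_eye'])
```

View pics/scene0.png

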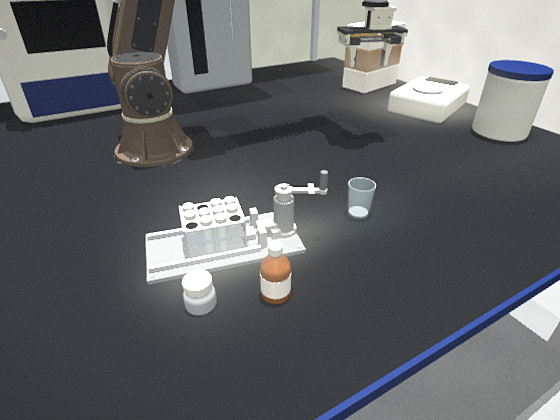

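View pics/top0.png

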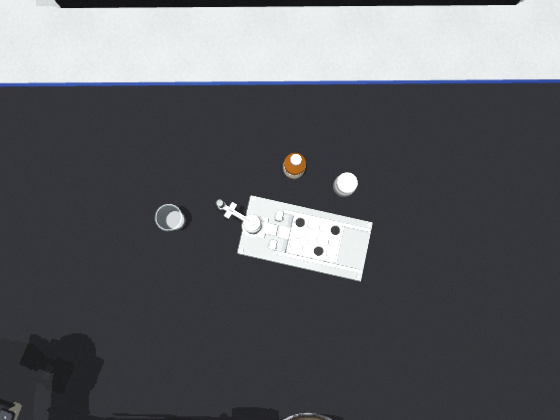

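View pics/wrist0.png

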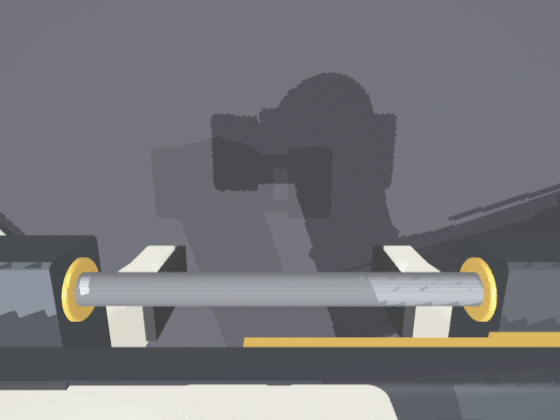

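The top view shows the dock from (372,225) to (240,225), with the screw post at (251,224) and the knob at (220,203). The beaker is at (170,217), the bottle at (294,163) and the jar at (346,183). The rack slides to the image's left, which is about world +y. I'll measure these next.

```bash
cat >> h.py <<'E'
def cloud(s,pose=None):
    K=s['K'];d=s['depth'];v,u=np.mgrid[:420,:560]
    P=np.stack([(u-K[0,2])/K[0,0]*d,-(v-K[1,2])/K[1,1]*d,-d],-1)
    if 'camera_from_world' in s: T=np.linalg.inv(s['camera_from_world'])
    else:
        from scipy.spatial.transform import Rotation as R
        W=np.eye(4);W[:3,:3]=R.from_euler('xyz',pose[1],degrees=True).as_matrix();W[:3,3]=pose[0];T=W@s['hand_eye']
    return P@T[:3,:3].T+T[:3,3]
E
python3 - <<'E'
from h import *
for n in ['top','scene']:
    s=dict(np.load(f'pics/{n}0.npz')); C=cloud(s); z=C[...,2]
    m=(C[...,0]>.35)&(C[...,0]<.8)&(C[...,1]>-.25)&(C[...,1]<.35)&(s['depth']>0)
    print(n,'bench z',np.median(z[m&(z<.008)]))
    # dock plate
    for lo,hi,l in [(.006,.020,'plate'),(.078,.105,'racktop/post'),(.110,.122,'bar'),(.122,.135,'hub'),(.14,.17,'knobtop')]:
        q=m&(z>lo)&(z<hi)
        nl,lab,st,ce=cv2.connectedComponentsWithStats(q.astype(np.uint8))
        for i in range(1,nl):
            if st[i,4]<8: continue
            p=C[lab==i]; r=cv2.minAreaRect((p[:,:2]*1000).astype(np.float32))
            print(l,st[i,4],'px',ce[i].round(),'mean',p.mean(0).round(4),'rect',np.round(r[0],1),np.round(r[1],1),round(r[2],1))
s=dict(np.load('pics/top0.npz'))
im=cv2.cvtColor(s['image'],cv2.COLOR_RGB2BGR)
cv2.imwrite('pics/topz.png',cv2.resize(im[150:300,150:390],None,fx=3.3,fy=3.3,interpolation=cv2.INTER_CUBIC))
s=dict(np.load('pics/scene0.npz'))
im=cv2.cvtColor(s['image'],cv2.COLOR_RGB2BGR)
cv2.imwrite('pics/scenez.png',cv2.resize(im[150:320,135:390],None,fx=3.1,fy=3.1,interpolation=cv2.INTER_CUBIC))
E
```

```text
top bench z -0.0007111454987946964
plate 22 px [337. 191.] mean [ 0.6623 -0.0844  0.012 ] rect [663.6 -85.2] [44.7 12.3] 41.4
plate 4216 px [306. 238.] mean [ 0.5447 -0.0034  0.0115] rect [547.6  -1.6] [315.6 150.1] 76.9
plate 43 px [168. 216.] mean [0.6034 0.3415 0.0127] rect [601.1 338.2] [21.9 46.8] 66.1
plate 20 px [320. 260.] mean [ 0.4914 -0.0382  0.013 ] rect [490.7 -37.6] [30.3  5.4] 79.6
racktop/post 164 px [294. 164.] mean [0.718  0.0269 0.0846] rect [723.7  24.7] [43. 44.] 89.3
racktop/post 63 px [253. 227.] mean [0.5692 0.1239 0.0924] rect [573.6 126.6] [35.4 42.8] 20.8
racktop/post 1981 px [315. 237.] mean [ 0.5429 -0.0189  0.0886] rect [543.3 -19.2] [120.4  89.9] 77.0
racktop/post 10 px [161. 227.] mean [0.571  0.3418 0.0796] rect [570.7 341.6] [16.7  2.8] 59.1
bar 89 px [296. 159.] mean [0.7237 0.0249 0.1143] rect [723.6  24.2] [23.3 23.9] 88.9
bar 347 px [242. 217.] mean [0.5895 0.1486 0.1177] rect [594.6 156. ] [103.1  36.5] 58.5
hub 8 px [223. 206.] mean [0.6143 0.1917 0.1282] rect [614.3 191.8] [ 4.1 12.8] 48.3
hub 31 px [251. 222.] mean [0.5779 0.1276 0.1256] rect
[... 1100 characters left out ...]
 [211. 214.] mean [ 0.5499 -0.021   0.0904] rect [541.7 -17.6] [120.   94.2] 77.0
racktop/post 367 px [275. 261.] mean [0.732  0.0212 0.0877] rect [729.2  21.7] [44.8 31.3] 56.4
bar 12 px [310. 184.] mean [0.5907 0.1852 0.1203] rect [590.7 185.2] [10.4  7.6] 56.3
bar 363 px [298. 190.] mean [0.5955 0.1511 0.1175] rect [599.4 155.4] [106.   33.9] 52.1
bar 145 px [275. 246.] mean [0.7245 0.025  0.1146] rect [723.2  26. ] [24.8 24.6] 7.1
hub 62 px [291. 185.] mean [0.5848 0.1421 0.1257] rect [592.8 151.4] [66.9 15.4] 53.1
hub 43 px [323. 185.] mean [0.6206 0.1942 0.1282] rect [620.  196.1] [15.9  9.9] 60.5
knobtop 86 px [324. 175.] mean [0.62   0.1951 0.1513] rect [617.8 196.5] [15.5 14.6] 34.1
```

View pics/topz.png

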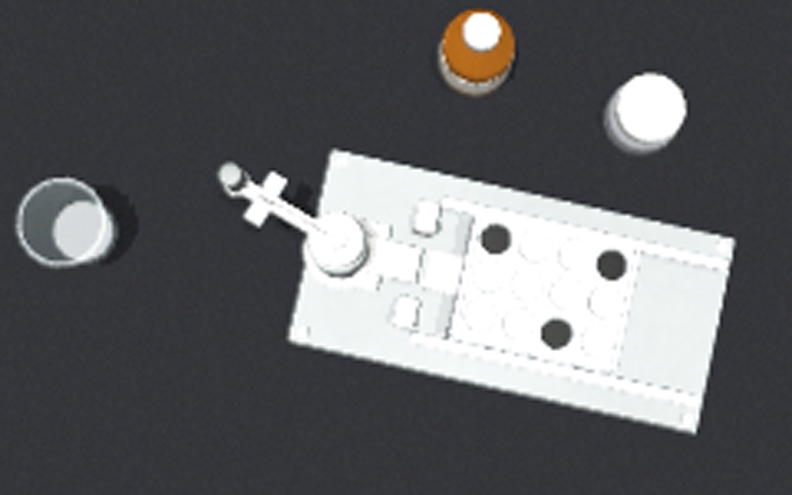

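View pics/scenez.png

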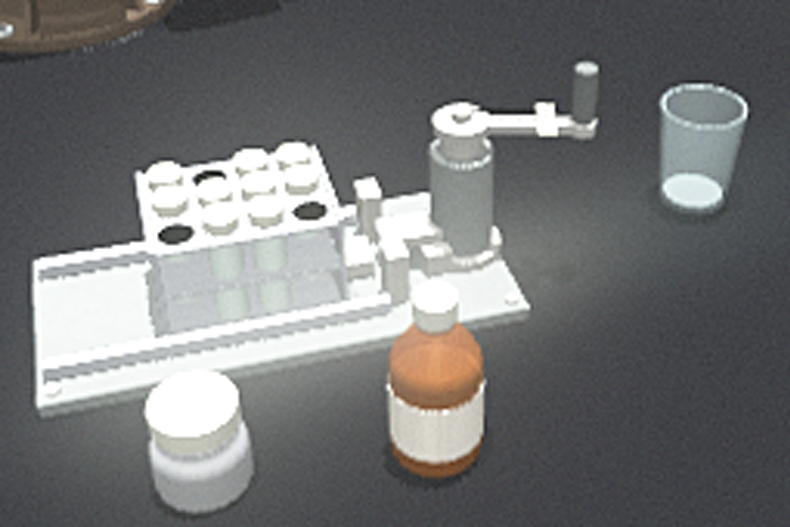

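```bash
cat >> h.py <<'E'
def st():
    from scipy.spatial.transform import Rotation as R
    o=monitor.get_obs(); M=R.from_euler('xyz',o['orientation'],degrees=True).as_matrix()
    print('t',round(o['clock'],2),'p',o['tool_pos'].round(4),'xdir',M[:,0].round(3),'ybear',np.degrees(np.arctan2(M[1,1],M[0,1])).round(2),'F',o['force'].round(2),'open',round(o['opening'],4),'q',o['joint_pos'].round(0))
    return o
E
python3 -c "
from h import *
st()"
```

```text
t 0.15 p [0.2268 0.6354 0.2259] xdir [-0.    -0.001 -1.   ] ybear -109.65 F [0.98 0.21 0.6 ] open 0.0872 q [ 87.  21.   1.  -0. -70. -17.]
```

```bash
python3 -m crank '[{"linear":[0.29,-0.73,0],"rot":[0,0,-0.98],"hand":0},{"linear":[0.29,-0.73,0],"rot":[0,0,-0.98],"hand":0},{"linear":[0.29,-0.73,0],"rot":[0,0,-0.98],"hand":0},{"linear":[0.29,-0.73,0],"rot":[0,0,-0.98],"hand":0},{"linear":[0.29,-0.73,0],"rot":[0,0,-0.98],"hand":0},{"linear":[0.29,-0.73,0],"rot":[0,0,-0.98],"hand":0},{"linear":[0.29,-0.73,0],"rot":[0,0,-0.98],"hand":0},{"linear":[0.29,-0.73,0],"rot":[0,0,-0.98],"hand":0},{"linear":[0.29,-0.73,0],"rot":[0,0,-0.98],"hand":0},{"linear":[0.29,-0.73,0],"rot":[0,0,-0.98],"hand":0},{"linear":[0.29,-0.73,0],"rot":[0,0,-0.98],"hand":0},{"linear":[0.29,-0.73,0],"rot":[0,0,-0.98],"hand":0},{"linear":[0.29,-0.73,0],"rot":[0,0,-0.98],"hand":0},{"linear":[0.29,-0.73,0],"rot":[0,0,-0.98],"hand":0}]'; python3 -c "
from h import *
st()"
```

```text
clock: 1.9
tool_pos: [0.4726, 0.0032, 0.2231]
orientation: [91.5, 89.8, -178.6]
force: [-0.0, -0.1, 0.1]
opening: 0.0005
t 1.9 p [0.4726 0.0032 0.2231] xdir [-0.003 -0.    -1.   ] ybear 179.86 F [-0.05 -0.1   0.06] open 0.0005 q [ 24.   1. -24.  -0. -65. -24.]
```

```bash
python3 -m crank '[{"linear":[0.28,-0.69,0],"rot":[0,0,-0.86],"hand":0},{"linear":[0.28,-0.69,0],"rot":[0,0,-0.86],"hand":0},{"linear":[0.28,-0.69,0],"rot":[0,0,-0.86],"hand":0},{"linear":[0,0,-0.6],"rot":[0,0,0],"hand":0},{"linear":[0,0,-0.6],"rot":[0,0,0],"hand":0},{"linear":[0,0,-0.6],"rot":[0,0,0],"hand":0},{"linear":[0,0,-0.6],"rot":[0,0,0],"hand":0},{"linear":[0,0,-0.4],"rot":[0,0,0],"hand":0},{"linear":[0,0,0],"rot":[0,0,0],"hand":0}]'; python3 -c "
from h import *
st();snap('scene','s1');snap('wrist','w1')"
```

```text
clock: 3.02
tool_pos: [0.5234, -0.13, 0.0494]
orientation: [96.2, 89.8, 172.2]
force: [0.3, 0.3, 0.3]
opening: 0.0004
t 3.02 p [ 0.5234 -0.13    0.0494] xdir [-0.004  0.001 -1.   ] ybear 166.04 F [0.34 0.33 0.32] open 0.0004 q [  7.  19. -29.  -0. -43. -21.]
```

View pics/s1.png

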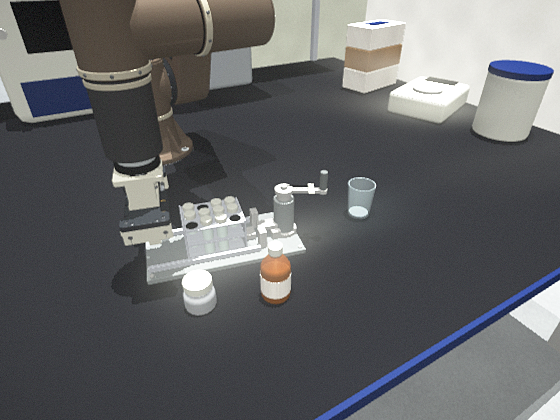

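View pics/w1.png

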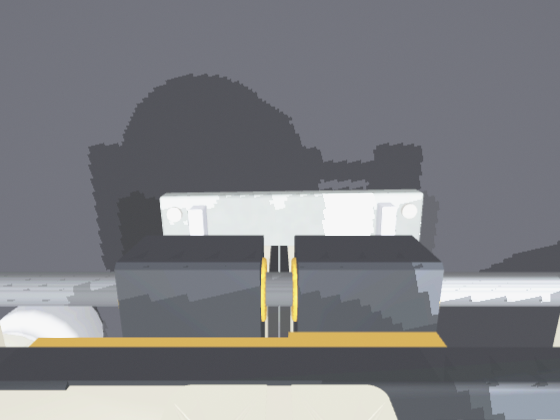

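The gripper is upright, closed and centred behind the rack's end plate at about (150,235) in the scene image. Nothing else is near it. I'll approach and push along dock +y.

```bash
python3 -m crank '[{"linear":[0.03,0.13,0.02],"rot":[0,0,0],"hand":0},{"linear":[0.03,0.13,0.02],"rot":[0,0,0],"hand":0},{"linear":[0.03,0.13,0.02],"rot":[0,0,0],"hand":0},{"linear":[0.03,0.13,0.02],"rot":[0,0,0],"hand":0},{"linear":[0.015,0.065,0],"rot":[0,0,0],"hand":0},{"linear":[0.015,0.065,0],"rot":[0,0,0],"hand":0}]'; python3 -c "
from h import *
st()"; python3 -m crank '[{"linear":[0.015,0.065,0],"rot":[0,0,0],"hand":0},{"linear":[0.015,0.065,0],"rot":[0,0,0],"hand":0},{"linear":[0.015,0.065,0],"rot":[0,0,0],"hand":0}]'
```

```text
clock: 3.88
tool_pos: [0.5372, -0.0878, 0.0606]
orientation: [-68.5, 89.6, 7.6]
force: [-0.3, -3.8, -1.2]
opening: 0.0006
t 3.88 p [ 0.5372 -0.0878  0.0606] xdir [ 0.007  0.001 -1.   ] ybear 166.13 F [-0.27 -3.81 -1.17] open 0.0006 q [ 11.  18. -28.   0. -44. -25.]
clock: 4.25
tool_pos: [0.5398, -0.0764, 0.0605]
orientation: [-78.3, 89.7, -2.2]
force: [-0.0, -3.0, 1.6]
opening: 0.0004
```

```bash
python3 -m crank '[{"linear":[0.012,0.05,0],"rot":[0,0,0],"hand":0},{"linear":[0.012,0.05,0],"rot":[0,0,0],"hand":0},{"linear":[0.007,0.032,0],"rot":[0,0,0],"hand":0}]'; python3 -m crank '[{"linear":[0.007,0.032,0],"rot":[0,0,0],"hand":0}]';python3 -m crank '[{"linear":[0.007,0.032,0],"rot":[0,0,0],"hand":0}]'
```

```text
clock: 4.62
tool_pos: [0.5418, -0.068, 0.0605]
orientation: [-79.7, 89.7, -3.6]
force: [-0.1, -3.2, 1.6]
opening: 0.0003
clock: 4.75
tool_pos: [0.5423, -0.0659, 0.0606]
orientation: [-79.1, 89.7, -3.0]
force: [1.0, -3.0, 1.0]
opening: 0.0004
clock: 4.88
tool_pos: [0.5426, -0.0641, 0.0606]
orientation: [-82.9, 89.7, -6.8]
force: [0.0, -13.2, 0.4]
opening: 0.0006
```

```bash
python3 -m crank '[{"linear":[0.004,0.018,0],"rot":[0,0,0],"hand":0},{"linear":[0,0,0],"rot":[0,0,0],"hand":0}]'; python3 -c "
from h import *
o,s=snap('top','t2');C=cloud(s);z=C[...,2]
d=np.array([.225,.974]);c=np.array([.556,.0349])
Y=(C[...,:2]-c)@d; X=(C[...,:2]-c)@np.array([.974,-.225])
# steel stops / rack front gap
q=(z>.078)&(z<.105)&(abs(X)<.05)&(Y<.07)&(Y>-.12)
print(np.percentile(Y[q],[0,1,50,99,100]))
"
```

```text
clock: 5.12
tool_pos: [0.5426, -0.0644, 0.0606]
orientation: [-105.5, 89.7, -29.4]
force: [0.9, -1.4, 0.0]
opening: 0.0004
[-0.00541374 -0.00374084  0.01906415  0.03003779  0.03021857]
```

```bash
python3 -m crank '[{"linear":[0.01,0.045,0],"rot":[0,0,0],"hand":0}]'; python3 -m crank '[{"linear":[-0.05,-0.2,0],"rot":[0,0,0],"hand":0},{"linear":[-0.05,-0.2,0],"rot":[0,0,0],"hand":0},{"linear":[-0.03,-0.2,0.2],"rot":[0,0,0],"hand":0}]'; python3 -c "
from h import *
st()"
```

```text
clock: 5.3
tool_pos: [0.5426, -0.0639, 0.0606]
orientation: [-139.4, 89.6, -63.2]
force: [3.5, -28.9, -1.1]
opening: 0.0001
clock: 5.68
tool_pos: [0.5336, -0.1003, 0.0719]
orientation: [-154.5, 89.7, -78.2]
force: [-0.4, -0.0, 0.4]
opening: 0.0002
t 5.67 p [ 0.5336 -0.1003  0.0719] xdir [ 0.001 -0.005 -1.   ] ybear 166.21 F [-0.44 -0.02  0.37] open 0.0002 q [ 10.  17. -28.   0. -45. -24.]
```

The rack is home: its front edge is at dock y +30.0 mm, and a 29 N push moved it no further. Next I go over the knob.

```bash
python3 -m crank '[{"linear":[0,0,0.68],"rot":[0,0,0],"hand":0},{"linear":[0,0,0.68],"rot":[0,0,0],"hand":0},{"linear":[0,0,0.68],"rot":[0,0,0],"hand":0},{"linear":[0,0,0.68],"rot":[0,0,0],"hand":0},{"linear":[0.176,0.617,0],"rot":[0,0,-0.42],"hand":0.2},{"linear":[0.176,0.617,0],"rot":[0,0,-0.42],"hand":0.6},{"linear":[0.176,0.617,0],"rot":[0,0,-0.42],"hand":0.6},{"linear":[0.176,0.617,0],"rot":[0,0,-0.42],"hand":0.6},{"linear":[0.176,0.617,0],"rot":[0,0,-0.42],"hand":0.6},{"linear":[0.176,0.617,0],"rot":[0,0,-0.42],"hand":0.6},{"linear":[0.176,0.617,0],"rot":[0,0,-0.42],"hand":0.6},{"linear":[0.176,0.617,0],"rot":[0,0,-0.42],"hand":0.6},{"linear":[0,0,0],"rot":[0,0,0],"hand":0.6}]'; python3 -c "
from h import *
o=st();o,s=snap('wrist','w3');C=cloud(s,(o['tool_pos'],o['orientation']));z=C[...,2]
q=(z>.15)&(z<.165)&(abs(C[...,0]-.618)<.03)&(abs(C[...,1]-.196)<.03);print(q.sum(),C[q].mean(0) if q.any() else '')
o,s=snap('scene','s3')
"
```

```text
clock: 7.3
tool_pos: [0.6195, 0.2002, 0.2556]
orientation: [-51.2, 89.1, 7.4]
force: [-0.6, -0.5, -0.3]
opening: 0.0525
t 7.3 p [0.6195 0.2002 0.2556] xdir [ 0.015  0.002 -1.   ] ybear 148.59 F [-0.64 -0.53 -0.31] open 0.0525 q [ 35.  17.  -1.   0. -71. -67.]
370 [0.61547407 0.19818968 0.15814846]
```

View pics/w3.png

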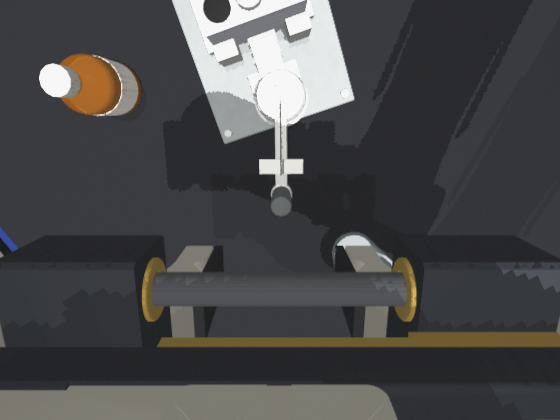

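View pics/s3.png

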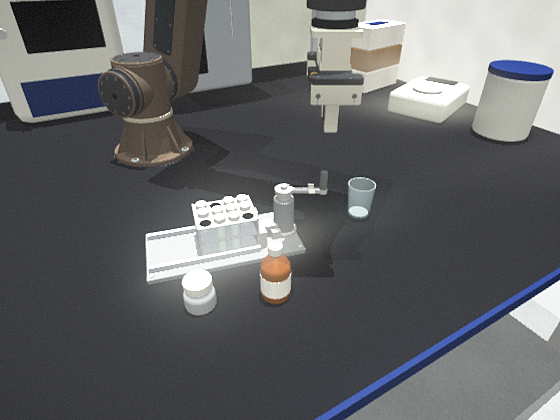

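The wrist view shows the knob at (281,203), the scale at (281,167) and the bar, all lined up between the open fingers. The wrist estimate of the knob, (0.6155,0.198), is within 3 mm of the other two. I'll level the tool, descend and pinch.

```bash
python3 -m crank '[{"linear":[-0.04,-0.05,-0.4],"rot":[0,0.17,0.1],"hand":0.6},{"linear":[0,0,-0.4],"rot":[0,0,0],"hand":0.6},{"linear":[0,0,-0.4],"rot":[0,0,0],"hand":0.6},{"linear":[0,0,0],"rot":[0,0,0],"hand":0.6}]'; python3 -c "
from h import *
o=st()"
```

```text
clock: 7.9
tool_pos: [0.6149, 0.1901, 0.1818]
orientation: [47.5, 89.8, 106.4]
force: [0.0, -1.1, -0.3]
opening: 0.0528
t 7.9 p [0.6149 0.1901 0.1818] xdir [-0.001  0.003 -1.   ] ybear 148.92 F [ 0.05 -1.05 -0.29] open 0.0528 q [ 34.  19.  -7.  -0. -64. -65.]
```

```bash
python3 -m crank '[{"linear":[0.035,0.11,0],"rot":[0,0,0],"hand":0.6},{"linear":[0,0,-0.33],"rot":[0,0,0],"hand":0.6},{"linear":[0,0,-0.33],"rot":[0,0,0],"hand":0.6},{"linear":[0,0,-0.3],"rot":[0,0,0],"hand":0.6},{"linear":[0,0,0],"rot":[0,0,0],"hand":0.6}]'; python3 -c "
from h import *
o=st();o,s=snap('wrist','w4');snap('scene','s4')"
```

```text
clock: 8.52
tool_pos: [0.6199, 0.1976, 0.1279]
orientation: [-9.9, 89.5, 49.0]
force: [0.3, 0.1, -0.2]
opening: 0.0523
t 8.53 p [0.6199 0.1976 0.1279] xdir [ 0.006  0.007 -1.   ] ybear 148.9 F [ 0.29  0.13 -0.21] open 0.0523 q [ 35.  22. -10.  -0. -57. -66.]
```

View pics/w4.png

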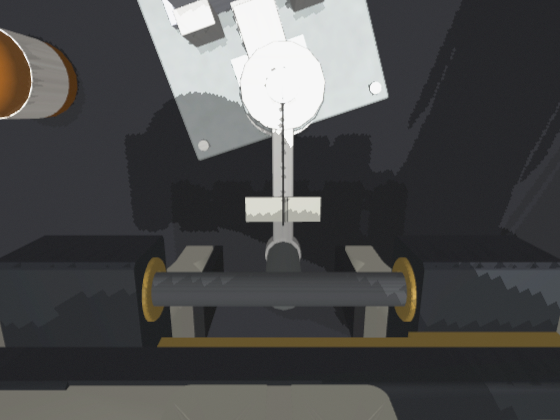

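View pics/s4.png

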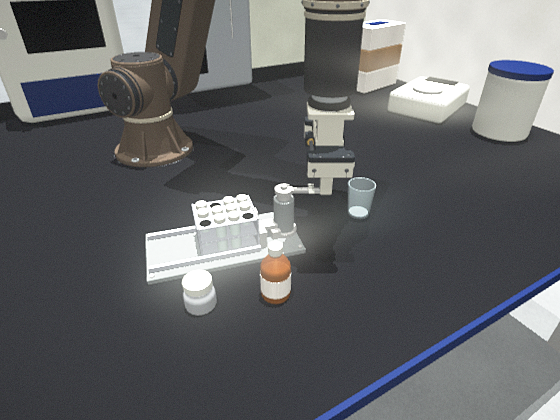

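The knob sits between the pads at about (283,270) in the wrist view, and nothing is touching. I'll pinch it.

```bash
python3 -m crank '[{"linear":[-0.02,-0.01,-0.05],"rot":[0,0,0],"hand":0},{"linear":[0,0,0],"rot":[0,0,0],"hand":0},{"linear":[0,0,0],"rot":[0,0,0],"hand":0},{"linear":[0,0,0],"rot":[0,0,0],"hand":0}]'; cat >> h.py <<'E'
HUB=np.array([.5775,.1277])
def ark(n=5,step=5.0):
    o=st(); d=o['tool_pos'][:2]-HUB; r=np.hypot(*d); b=np.degrees(np.arctan2(d[1],d[0]))
    t=np.array([d[1],-d[0]])/r  # clockwise tangent
    F=o['force'];print('r',(r*1000).round(1),'bear',b.round(2),'Ft',round(-F[:2]@t,2),'Fr',round(F[:2]@d/r,2))
    bb=b; p=o['tool_pos'][:2]
    for i in range(n):
        bb-=step; q=HUB+.080*np.array([np.cos(np.radians(bb)),np.sin(np.radians(bb))]); print(((q-p)/.06).round(3).tolist(),end=' '); p=q
    print()
E
python3 -c "
from h import *
ark(16)"
```

```text
clock: 9.12
tool_pos: [0.6206, 0.1979, 0.1287]
orientation: [-18.7, 89.2, 40.2]
force: [-0.8, 2.4, -0.5]
opening: 0.0185
t 9.12 p [0.6206 0.1979 0.1287] xdir [ 0.011  0.009 -1.   ] ybear 148.93 F [-0.78  2.36 -0.55] open 0.0185 q [ 35.  22. -10.  -0. -57. -66.]
r 82.4 bear 58.48 Ft 1.9 Fr 1.6
[0.075, -0.099] [0.09, -0.073] [0.084, -0.081] [0.076, -0.088] [0.068, -0.094] [0.06, -0.1] [0.051, -0.105] [0.042, -0.109] [0.032, -0.112] [0.022, -0.114] [0.012, -0.116] [0.002, -0.116] [-0.008, -0.116] [-0.018, -0.115] [-0.028, -0.113] [-0.038, -0.11]
```

```bash
python3 -m crank '[{"linear":[0.02,-0.015,0],"rot":[-0.1,0.12,-0.2],"hand":0},{"linear":[0.02,-0.015,0],"rot":[0,0,-0.2],"hand":0},{"linear":[0.02,-0.015,0],"rot":[0,0,-0.2],"hand":0},{"linear":[0.02,-0.015,0],"rot":[0,0,-0.2],"hand":0},{"linear":[0.02,-0.015,0],"rot":[0,0,-0.2],"hand":0},{"linear":[0.02,-0.015,0],"rot":[0,0,-0.2],"hand":0}]'; python3 -c "
from h import *
ark(1)"
```

```text
clock: 9.88
tool_pos: [0.6278, 0.1927, 0.1284]
orientation: [94.3, 89.9, 146.8]
force: [-2.0, 1.1, 0.4]
opening: 0.0151
t 9.88 p [0.6278 0.1927 0.1284] xdir [-0.001  0.    -1.   ] ybear 142.51 F [-1.98  1.06  0.43] open 0.0151 q [ 34.  23.  -9.  -0. -58. -71.]
r 82.2 bear 52.24 Ft 2.22 Fr -0.38
[0.066, -0.104]
```

```bash
python3 -m crank '[{"linear":[0.019,-0.016,0],"rot":[0,0,-0.21],"hand":0},{"linear":[0.019,-0.016,0],"rot":[0,0,-0.21],"hand":0},{"linear":[0.019,-0.016,0],"rot":[0,0,-0.21],"hand":0},{"linear":[0.019,-0.016,0],"rot":[0,0,-0.21],"hand":0},{"linear":[0.019,-0.016,0],"rot":[0,0,-0.21],"hand":0},{"linear":[0.019,-0.016,0],"rot":[0,0,-0.21],"hand":0},{"linear":[0.017,-0.018,0],"rot":[0,0,-0.21],"hand":0},{"linear":[0.017,-0.018,0],"rot":[0,0,-0.21],"hand":0},{"linear":[0.017,-0.018,0],"rot":[0,0,-0.21],"hand":0},{"linear":[0.017,-0.018,0],"rot":[0,0,-0.21],"hand":0},{"linear":[0.017,-0.018,0],"rot":[0,0,-0.21],"hand":0},{"linear":[0.017,-0.018,0],"rot":[0,0,-0.21],"hand":0},{"linear":[0.015,-0.02,0],"rot":[0,0,-0.21],"hand":0},{"linear":[0.015,-0.02,0],"rot":[0,0,-0.21],"hand":0},{"linear":[0.015,-0.02,0],"rot":[0,0,-0.21],"hand":0},{"linear":[0.015,-0.02,0],"rot":[0,0,-0.21],"hand":0}]'; python3 -c "
from h import *
ark(1)"
```

```text
clock: 11.88
tool_pos: [0.6451, 0.1739, 0.1283]
orientation: [143.5, 89.9, 178.0]
force: [-2.8, 0.8, 0.5]
opening: 0.0153
t 11.88 p [0.6451 0.1739 0.1283] xdir [-0.002  0.    -1.   ] ybear 124.5 F [-2.81  0.84  0.47] open 0.0153 q [ 32.  24.  -7.  -0. -59. -87.]
r 81.8 bear 34.36 Ft 2.28 Fr -1.85
[0.036, -0.116]
```

```bash
python3 -m crank '[{"linear":[0.013,-0.021,0],"rot":[0,0,-0.21],"hand":0},{"linear":[0.013,-0.021,0],"rot":[0,0,-0.21],"hand":0},{"linear":[0.013,-0.021,0],"rot":[0,0,-0.21],"hand":0},{"linear":[0.013,-0.021,0],"rot":[0,0,-0.21],"hand":0},{"linear":[0.013,-0.021,0],"rot":[0,0,-0.21],"hand":0},{"linear":[0.011,-0.022,0],"rot":[0,0,-0.21],"hand":0},{"linear":[0.011,-0.022,0],"rot":[0,0,-0.21],"hand":0},{"linear":[0.011,-0.022,0],"rot":[0,0,-0.21],"hand":0},{"linear":[0.011,-0.022,0],"rot":[0,0,-0.21],"hand":0},{"linear":[0.011,-0.022,0],"rot":[0,0,-0.21],"hand":0}]'; python3 -c "
from h import *
ark(1)"
```

```text
clock: 13.12
tool_pos: [0.6525, 0.1599, 0.1282]
orientation: [155.4, 89.9, 178.6]
force: [-3.1, -0.0, -0.0]
opening: 0.015
t 13.12 p [0.6525 0.1599 0.1282] xdir [-0.002  0.    -1.   ] ybear 113.25 F [-3.08 -0.01 -0.02] open 0.015 q [ 30.  24.  -7.  -0. -59. -97.]
r 81.6 bear 23.24 Ft 1.21 Fr -2.83
[0.017, -0.119]
```

```bash
python3 -m crank '[{"linear":[0.008,-0.023,0],"rot":[0,0,-0.21],"hand":0},{"linear":[0.008,-0.023,0],"rot":[0,0,-0.21],"hand":0},{"linear":[0.008,-0.023,0],"rot":[0,0,-0.21],"hand":0},{"linear":[0.008,-0.023,0],"rot":[0,0,-0.21],"hand":0},{"linear":[0.008,-0.023,0],"rot":[0,0,-0.21],"hand":0},{"linear":[0.006,-0.024,0],"rot":[0,0,-0.21],"hand":0},{"linear":[0.006,-0.024,0],"rot":[0,0,-0.21],"hand":0},{"linear":[0.006,-0.024,0],"rot":[0,0,-0.21],"hand":0},{"linear":[0.006,-0.024,0],"rot":[0,0,-0.21],"hand":0},{"linear":[0.006,-0.024,0],"rot":[0,0,-0.21],"hand":0}]'; python3 -c "
from h import *
ark(1)"
```

```text
clock: 14.38
tool_pos: [0.6569, 0.1449, 0.1282]
orientation: [155.1, 89.9, 167.2]
force: [-3.2, 0.9, 0.4]
opening: 0.0156
t 14.38 p [0.6569 0.1449 0.1282] xdir [-0.002  0.001 -1.   ] ybear 102.01 F [-3.24  0.94  0.37] open 0.0156 q [  29.   24.   -7.   -0.  -59. -107.]
r 81.3 bear 12.2 Ft 1.61 Fr -2.97
[-0.001, -0.119]
```

```bash
python3 -m crank '[{"linear":[0.004,-0.025,0],"rot":[0,0,-0.21],"hand":0},{"linear":[0.004,-0.025,0],"rot":[0,0,-0.21],"hand":0},{"linear":[0.004,-0.025,0],"rot":[0,0,-0.21],"hand":0},{"linear":[0.004,-0.025,0],"rot":[0,0,-0.21],"hand":0},{"linear":[0.003,-0.025,0],"rot":[0,0,-0.21],"hand":0},{"linear":[0.003,-0.025,0],"rot":[0,0,-0.21],"hand":0},{"linear":[0.002,-0.025,0],"rot":[0,0,-0.21],"hand":0},{"linear":[0.002,-0.025,0],"rot":[0,0,-0.21],"hand":0}]'; python3 -c "
from h import *
ark(1)"
```

```text
clock: 15.38
tool_pos: [0.6584, 0.1322, 0.1282]
orientation: [153.6, 89.9, 156.6]
force: [-2.2, 1.5, 0.6]
opening: 0.0151
t 15.38 p [0.6584 0.1322 0.1282] xdir [-0.002  0.001 -1.   ] ybear 93.01 F [-2.23  1.47  0.56] open 0.0151 q [  28.   24.   -7.   -0.  -59. -115.]
r 81.1 bear 3.15 Ft 1.59 Fr -2.14
[-0.017, -0.117]
```

Now at 56° turned. I'll continue in short calls, with smaller steps so the force stays self-limited.

```bash
for i in 1; do python3 -m crank '[{"linear":[0.001,-0.02,0],"rot":[0,0,-0.17],"hand":0},{"linear":[0.001,-0.02,0],"rot":[0,0,-0.17],"hand":0},{"linear":[0,-0.02,0],"rot":[0,0,-0.17],"hand":0},{"linear":[0,-0.02,0],"rot":[0,0,-0.17],"hand":0}]'; done; python3 -m crank '[{"linear":[0,-0.02,0],"rot":[0,0,-0.17],"hand":0},{"linear":[0,-0.02,0],"rot":[0,0,-0.17],"hand":0},{"linear":[-0.001,-0.02,0],"rot":[0,0,-0.17],"hand":0},{"linear":[-0.001,-0.02,0],"rot":[0,0,-0.17],"hand":0}]'; python3 -c "
from h import *
ark(1)"
```

```text
clock: 15.88
tool_pos: [0.6585, 0.127, 0.1282]
orientation: [156.7, 89.8, 156.0]
force: [-3.5, 2.2, 0.3]
opening: 0.0155
clock: 16.38
tool_pos: [0.6582, 0.1219, 0.1281]
orientation: [158.6, 89.8, 154.3]
force: [-2.7, 1.1, 1.2]
opening: 0.0153
t 16.38 p [0.6582 0.1219 0.1281] xdir [-0.003  0.001 -1.   ] ybear 85.73 F [-2.72  1.11  1.22] open 0.0153 q [  27.   24.   -7.   -0.  -59. -121.]
r 80.9 bear -4.11 Ft 0.91 Fr -2.79
[-0.028, -0.114]
```

```bash
python3 -m crank '[{"linear":[-0.002,-0.02,0],"rot":[0,0,-0.17],"hand":0},{"linear":[-0.002,-0.02,0],"rot":[0,0,-0.17],"hand":0},{"linear":[-0.002,-0.02,0],"rot":[0,0,-0.17],"hand":0},{"linear":[-0.002,-0.02,0],"rot":[0,0,-0.17],"hand":0}]'; python3 -m crank '[{"linear":[-0.003,-0.02,0],"rot":[0,0,-0.17],"hand":0},{"linear":[-0.003,-0.02,0],"rot":[0,0,-0.17],"hand":0},{"linear":[-0.003,-0.02,0],"rot":[0,0,-0.17],"hand":0},{"linear":[-0.003,-0.02,0],"rot":[0,0,-0.17],"hand":0}]'; python3 -c "
from h import *
ark(1)"
```

```text
clock: 16.88
tool_pos: [0.6576, 0.1168, 0.1281]
orientation: [159.1, 89.8, 151.2]
force: [-3.4, 1.8, 1.0]
opening: 0.0153
clock: 17.38
tool_pos: [0.6573, 0.1146, 0.1281]
orientation: [110.5, 89.7, 99.0]
force: [-3.5, 6.1, 0.8]
opening: 0.0146
t 17.38 p [0.6573 0.1146 0.1281] xdir [-0.001  0.005 -1.   ] ybear 78.53 F [-3.52  6.09  0.76] open 0.0146 q [  26.   24.   -7.   -0.  -59. -128.]
r 80.8 bear -9.33 Ft 5.43 Fr -4.46
[-0.037, -0.112]
```

```bash
cat >> h.py <<'E'
def tq():
    o=monitor.get_obs(); d=o['tool_pos'][:2]-HUB;F=o['force']
    T=d[0]*F[1]-d[1]*F[0]
    t=np.array([d[1],-d[0]])/np.hypot(*d)
    print('t',round(o['clock'],2),'p',o['tool_pos'].round(4),'Ft',round(-F[:2]@t,2),'T(F)',round(T,3),'Mz',round(o['moment'][2],3),'T+M',round(T+o['moment'][2],3))
E
python3 -m crank '[{"linear":[-0.004,-0.006,0],"rot":[0,0,0.1],"hand":0}]'; python3 -c "
from h import *
tq()"
python3 -m crank '[{"linear":[0,-0.012,0],"rot":[0,0,0.1],"hand":0}]'; python3 -c "
from h import *
tq();snap('wrist','w5');tq()"
```

```text
clock: 17.5
tool_pos: [0.6573, 0.115, 0.1282]
orientation: [101.3, 89.6, 90.4]
force: [-2.9, 4.5, -0.0]
opening: 0.0154
t 17.5 p [0.6573 0.115  0.1282] Ft 4.02 T(F) 0.324 Mz 0.311 T+M 0.635
clock: 17.62
tool_pos: [0.6573, 0.1151, 0.1281]
orientation: [98.8, 89.6, 88.3]
force: [-2.9, 4.9, -0.2]
opening: 0.0153
t 17.62 p [0.6573 0.1151 0.1281] Ft 4.42 T(F) 0.358 Mz 0.201 T+M 0.558
t 17.68 p [0.6573 0.1151 0.1282] Ft 4.76 T(F) 0.385 Mz 0.247 T+M 0.632
```

View pics/w5.png

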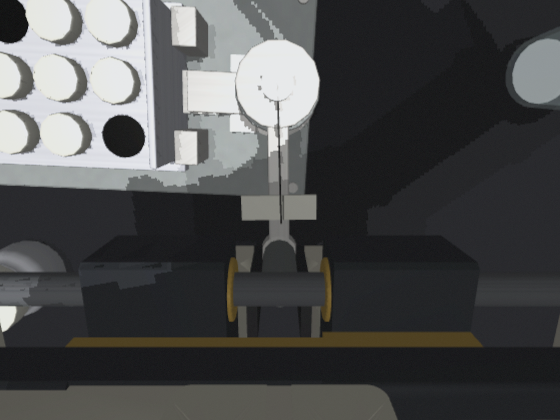

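The pinch adds a friction twist of about 0.25 N m. I'll open slightly, which unloads the knob, square the tool up, and push with one pad for a clean load.

```bash
python3 -m crank '[{"linear":[0,0,0],"rot":[0,0,0],"hand":0.26},{"linear":[0,0,0],"rot":[0,0,0],"hand":0.26},{"linear":[0,0,0],"rot":[0,0,0],"hand":0.26}]'; python3 -c "
from h import *
ark(1);tq();snap('wrist','w6')"
```

```text
clock: 18.05
tool_pos: [0.6589, 0.1148, 0.1287]
orientation: [77.2, 89.6, 66.8]
force: [-0.5, -0.2, 0.0]
opening: 0.0226
t 18.05 p [0.6589 0.1148 0.1287] xdir [ 0.003  0.007 -1.   ] ybear 79.55 F [-0.47 -0.16  0.01] open 0.0226 q [  26.   24.   -7.   -0.  -58. -127.]
r 82.4 bear -8.99 Ft -0.23 Fr -0.44
[-0.062, -0.108] 
t 18.05 p [0.6589 0.1148 0.1287] Ft -0.23 T(F) -0.019 Mz -0.021 T+M -0.04
```

View pics/w6.png

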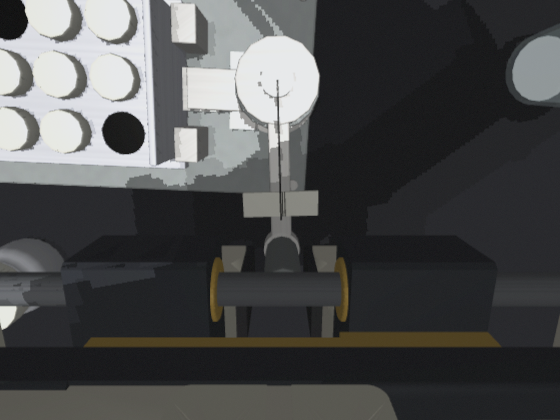

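```bash
python3 -m crank '[{"linear":[-0.03,0,0],"rot":[-0.07,0.03,0.28],"hand":0.26},{"linear":[-0.003,-0.025,0],"rot":[0,0,0],"hand":0.26},{"linear":[-0.003,-0.02,0],"rot":[0,0,0],"hand":0.26}]'; python3 -c "
from h import *
ark(1);tq()";  python3 -m crank '[{"linear":[-0.003,-0.016,0],"rot":[0,0,0],"hand":0.26},{"linear":[-0.003,-0.016,0],"rot":[0,0,0],"hand":0.26}]'; python3 -c "
from h import *
ark(1);tq()"
```

```text
clock: 18.48
tool_pos: [0.6569, 0.1123, 0.1287]
orientation: [66.2, 89.9, 57.2]
force: [-0.3, 3.6, -0.6]
opening: 0.0228
t 18.48 p [0.6569 0.1123 0.1287] xdir [ 0.001  0.001 -1.   ] ybear 81.05 F [-0.25  3.6  -0.55] open 0.0228 q [  26.   24.   -8.   -0.  -58. -125.]
r 80.9 bear -11.0 Ft 3.49 Fr -0.94
[-0.041, -0.11] 
t 18.48 p [0.6569 0.1123 0.1287] Ft 3.49 T(F) 0.282 Mz -0.015 T+M 0.267
clock: 18.73
tool_pos: [0.6569, 0.1119, 0.1287]
orientation: [68.0, 89.8, 59.1]
force: [-0.4, 6.7, -0.8]
opening: 0.0229
t 18.73 p [0.6569 0.1119 0.1287] xdir [ 0.002  0.003 -1.   ] ybear 81.06 F [-0.37  6.73 -0.78] open 0.0229 q [  26.   24.   -8.   -0.  -58. -125.]
r 80.9 bear -11.28 Ft 6.53 Fr -1.68
[-0.043, -0.11] 
t 18.73 p [0.6569 0.1119 0.1287] Ft 6.53 T(F) 0.528 Mz 0.022 T+M 0.55
```

```bash
for i in 1 2; do python3 -m crank '[{"linear":[-0.003,-0.022,0],"rot":[0,0,0],"hand":0.26}]'>/dev/null; python3 -c "
from h import *
tq()";done;  python3 -m crank '[{"linear":[-0.003,-0.022,0],"rot":[0,0,0],"hand":0.26},{"linear":[-0.003,-0.022,0],"rot":[0,0,0],"hand":0.26}]' >/dev/null; python3 -c "
from h import *
tq()"
```

```text
t 18.85 p [0.6568 0.1116 0.1287] Ft 6.93 T(F) 0.561 Mz 0.013 T+M 0.574
t 18.98 p [0.6569 0.1115 0.1287] Ft 7.5 T(F) 0.608 Mz 0.027 T+M 0.635
t 19.23 p [0.6569 0.1115 0.1287] Ft 6.78 T(F) 0.55 Mz 0.044 T+M 0.594
```

```bash
python3 -m crank '[{"linear":[-0.004,-0.03,0],"rot":[0,0,0],"hand":0.26},{"linear":[-0.004,-0.03,0],"rot":[0,0,0],"hand":0.26}]'>/dev/null; python3 -c "
from h import *
tq()"; for i in 1 2; do python3 -m crank '[{"linear":[-0.005,-0.036,0],"rot":[0,0,0],"hand":0.26}]' >/dev/null; python3 -c "
from h import *
tq()"; done
```

```text
t 19.48 p [0.6569 0.1111 0.1286] Ft 9.16 T(F) 0.743 Mz 0.04 T+M 0.784
t 19.6 p [0.6569 0.1109 0.1286] Ft 10.5 T(F) 0.852 Mz 0.067 T+M 0.92
t 19.73 p [0.6569 0.1109 0.1286] Ft 10.08 T(F) 0.819 Mz 0.021 T+M 0.84
```

```bash
for i in 1 2 3; do python3 -m crank '[{"linear":[-0.006,-0.043,0],"rot":[0,0,0],"hand":0.26}]' >/dev/null; python3 -c "
from h import *
tq()"; done; python3 -c "
from h import *
for i in range(3): snap('wrist','w7');tq()"
```

```text
t 19.85 p [0.657  0.1106 0.1286] Ft 11.33 T(F) 0.921 Mz 0.041 T+M 0.962
t 19.98 p [0.657  0.1106 0.1285] Ft 11.77 T(F) 0.957 Mz 0.067 T+M 1.024
t 20.1 p [0.6571 0.1106 0.1285] Ft 12.21 T(F) 0.994 Mz 0.041 T+M 1.035
t 20.15 p [0.6571 0.1106 0.1285] Ft 12.46 T(F) 1.015 Mz 0.035 T+M 1.05
t 20.2 p [0.657  0.1106 0.1285] Ft 11.9 T(F) 0.968 Mz 0.048 T+M 1.016
t 20.25 p [0.657  0.1106 0.1285] Ft 12.34 T(F) 1.004 Mz 0.059 T+M 1.063
```

```bash
python3 -c "
import cv2
a=cv2.imread('pics/w6.png')[50:240,190:370];b=cv2.imread('pics/w7.png')[50:240,190:370]
cv2.imwrite('pics/cmp.png',cv2.resize(cv2.hconcat([a,b]),None,fx=2.2,fy=3,interpolation=cv2.INTER_CUBIC))"
```

```text
(no output)
```

View pics/cmp.png

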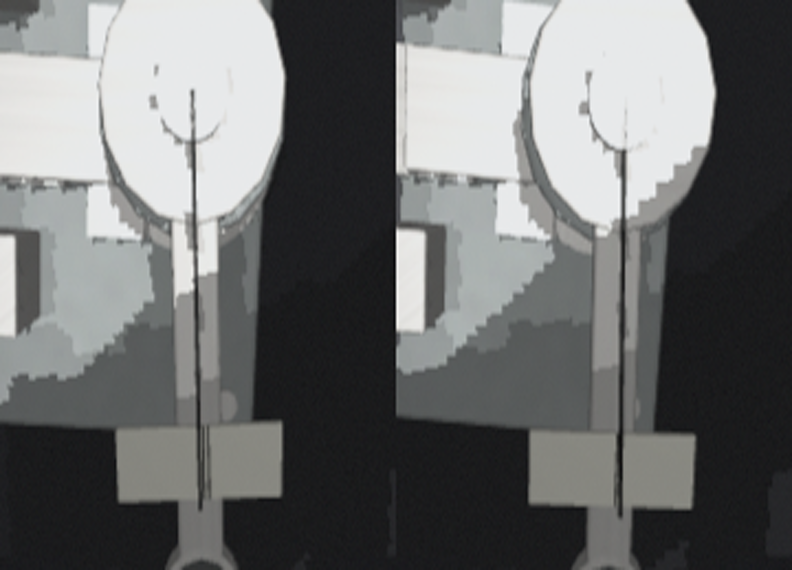

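The pointer has moved from left of the ticks onto them, and 12.3 N is about 1.0 N m. I'll hold it with the same rows for over 2 s.

```bash
for i in 1 2 3 4; do python3 -m crank '[{"linear":[-0.006,-0.043,0],"rot":[0,0,0],"hand":0.26},{"linear":[-0.006,-0.043,0],"rot":[0,0,0],"hand":0.26},{"linear":[-0.006,-0.043,0],"rot":[0,0,0],"hand":0.26},{"linear":[-0.006,-0.043,0],"rot":[0,0,0],"hand":0.26},{"linear":[-0.006,-0.043,0],"rot":[0,0,0],"hand":0.26}]' >/dev/null; python3 -c "
from h import *
tq()"; done; python3 -c "
from h import *
snap('wrist','w8');tq()"
```

```text
t 20.88 p [0.6573 0.1109 0.1284] Ft 11.74 T(F) 0.957 Mz 0.052 T+M 1.01
t 21.5 p [0.6575 0.1113 0.1282] Ft 12.56 T(F) 1.026 Mz 0.117 T+M 1.143
t 22.12 p [0.6578 0.1117 0.1281] Ft 12.7 T(F) 1.039 Mz 0.176 T+M 1.215
t 22.75 p [0.658  0.1121 0.128 ] Ft 12.87 T(F) 1.055 Mz 0.129 T+M 1.184
t 22.8 p [0.658 0.112 0.128] Ft 13.02 T(F) 1.068 Mz 0.158 T+M 1.225
```

```bash
python3 -c "
import cv2
b=cv2.imread('pics/w8.png')[180:230,230:330]
cv2.imwrite('pics/w8z.png',cv2.resize(b,None,fx=7,fy=7,interpolation=cv2.INTER_CUBIC))"
```

```text
(no output)
```

View pics/w8z.png

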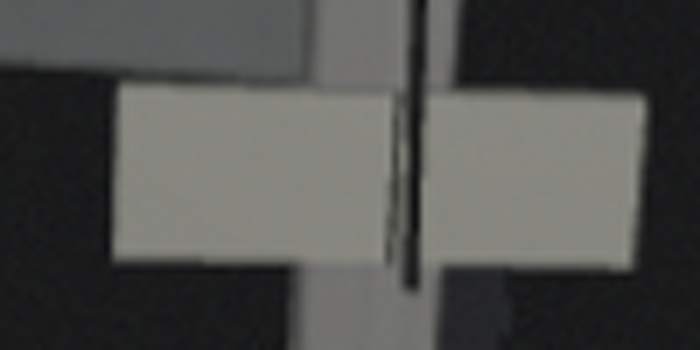

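```bash
python3 -c "
import cv2
L=[cv2.resize(cv2.imread('pics/%s.png'%n)[185:230,235:335],None,fx=7.9,fy=4.3,interpolation=cv2.INTER_CUBIC) for n in ['w6','w7','w8']]
cv2.imwrite('pics/cmp2.png',cv2.vconcat(L))
L=[cv2.resize(cv2.imread('pics/%s.png'%n)[70:290,200:360],None,fx=1.65,fy=2.5,interpolation=cv2.INTER_CUBIC) for n in ['w6','w7','w8']]
cv2.imwrite('pics/cmp3.png',cv2.hconcat(L))"
```

```text
(no output)
```

View pics/cmp2.png

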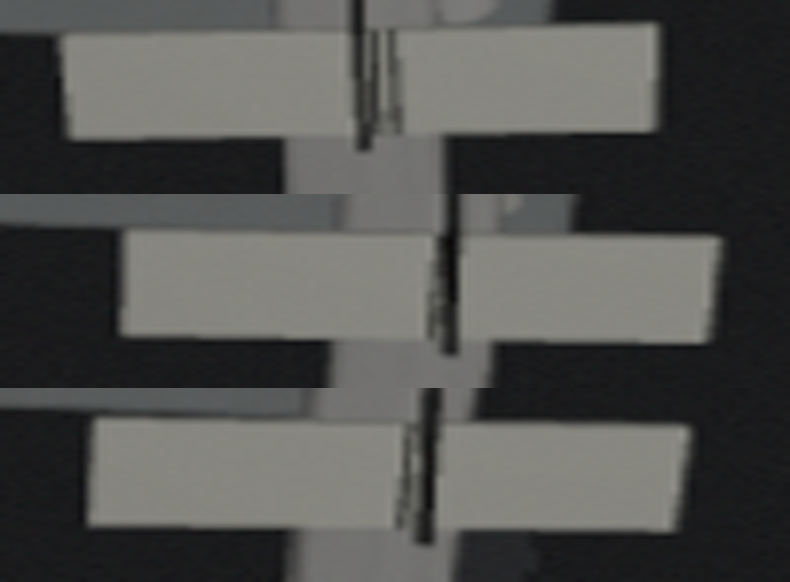

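View pics/cmp3.png

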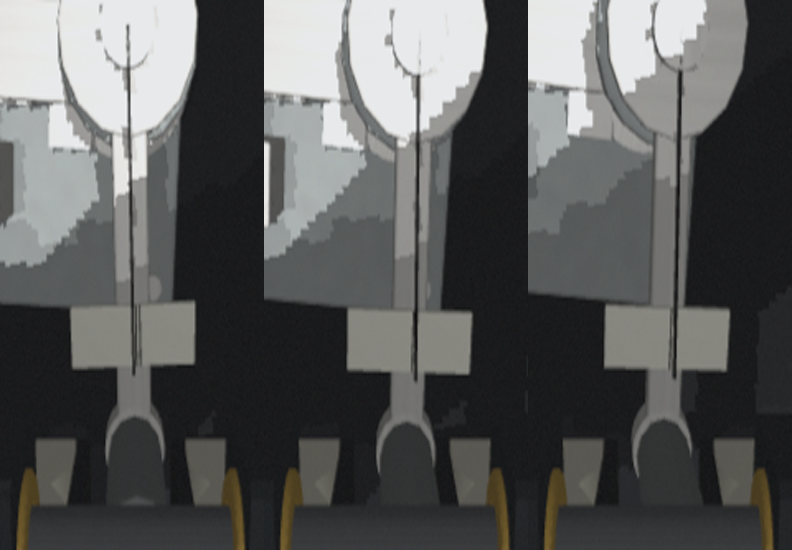

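```bash
python3 -c "
from h import *
st()
for n in ['w6','w7','w8']:
    s=dict(np.load('pics/%s.npz'%n)); pose=(s['tool_pos'],s['orientation']); 
    from scipy.spatial.transform import Rotation as R
    W=np.eye(4);W[:3,:3]=R.from_euler('xyz',pose[1],degrees=True).as_matrix();W[:3,3]=pose[0];T=W@s['hand_eye'];K=s['K']
    C=cloud(s,pose)
    def ray(u,v,z):
        d=T[:3,:3]@np.array([(u-K[0,2])/K[0,0],-(v-K[1,2])/K[1,1],-1]); return T[:3,3]+d*(z-T[2,3])/d[2]
    g=cv2.cvtColor(s['image'],cv2.COLOR_RGB2GRAY).astype(float)
    print(n,'xdir',W[:3,0].round(4))
    out=[]
    for v in range(198,216,3):
        row=g[v]; w=np.where(row[235:335]>110)[0]+235; a,b=w.min(),w.max()
        # subpixel edges
        f=lambda i,j:(i+(100-row[i])/(row[j]-row[i])*(j-i))
        L=f(a-1,a) if row[a-1]<100 else a; Rr=f(b+1,b) if row[b+1]<100 else b
        seg=np.arange(a+5,b-4); dk=np.clip(120-row[seg],0,None)
        i0=seg[np.argmax(dk)]; k=np.arange(i0-1,i0+2); wk=np.clip(130-row[k],0,None); up=(k*wk).sum()/wk.sum()
        zs=np.median(C[v,a+3:a+15,2]); zp=C[v,int(round(up)),2]
        pl,pr,pp=ray(L,v,zs),ray(Rr,v,zs),ray(up,v,.126)
        # signed offset along scale dir from scale mid at same radius
        e=(pr-pl)[:2];wd=np.linalg.norm(e);e/=wd; off=(pp[:2]-(pl+pr)[:2]/2)@e
        out.append((off*1000,wd*1000,zs,zp,up)); print(v,np.round(out[-1],4), row[int(up)-5:int(up)+6].astype(int))
"

```

```text
t 22.8 p [0.658 0.112 0.128] xdir [ 0.042  0.094 -0.995] ybear 82.27 F [ 0.89 13.09 -1.65] open 0.0226 q [  24.   22.   -9.   -5.  -55. -119.]
w6 xdir [ 0.003   0.0069 -1.    ]
198 [-1.635000e-01  3.588280e+01  1.200000e-01  1.264000e-01  2.799682e+02] [134 134 134 135 135  93  42  98  68 124  78]
201 [-1.69000e-01  3.59331e+01  1.20100e-01  1.27200e-01  2.79962e+02] [134 134 134 134 135  92  42  98  56 123  76]
204 [2.900000e-02 3.587940e+01 1.198000e-01 1.268000e-01 2.802715e+02] [134 134 133 134 112  56  71  56 124  93 102]
207 [-4.630000e-02  3.574090e+01  1.202000e-01  1.277000e-01  2.802517e+02] [134 134 134 133 111  55  73  56 123  93 101]
210 [-4.240000e-02  3.580840e+01  1.202000e-01  1.261000e-01  2.802727e+02] [134 134 134 134 112  54  70  57 111  88  77]
213 [2.075000e-01 3.566450e+01 1.202000e-01 1.269000e-01 2.810254e+02] [134 134 133 133  69  60  64  99  95  81 125]
w7 xdir [ 0.0137  0.0287 -0.9995]
198 [1.376400e+00 3.571350e+01 1.204000e-01 1.269000e-01 2.917126e+02] [134 135 135 134  74  26  20  97 130 134 134]
201 [1.413800e+00 3.556230e+01 1.207000e-01 1.268000e-0
[... 565 characters left out ...]
98 [1.377800e+00 3.574720e+01 1.202000e-01 1.268000e-01 2.887945e+02] [134 134 134  78  98  53  20  98 130 135 134]
201 [1.742800e+00 3.516800e+01 1.205000e-01 1.259000e-01 2.888585e+02] [134 133 134  74 123  68  20  97 130 134 135]
204 [1.559500e+00 3.577190e+01 1.200000e-01 1.269000e-01 2.888333e+02] [133 134 133  73 111  61  23  96 128 134 133]
207 [1.612900e+00 3.582060e+01 1.204000e-01 1.263000e-01 2.886443e+02] [133 133 110  66  95  53  21 122 134 133 134]
210 [1.653900e+00 3.582720e+01 1.202000e-01 1.270000e-01 2.886477e+02] [133 134 103  81  99  54  21 122 133 133 132]
213 [1.522200e+00 3.528080e+01 1.202000e-01 1.273000e-01 2.885978e+02] [134 133  93  90  91  48  36 122 133 134 134]
```

By the image, the pointer sits at 1.43 mm in w7 and 1.58 mm in w8. That is 0.93 to 1.02 N m, mid-band, and agrees with the force. The hold has lasted about 2.7 s. The tool has slowly tilted about 6° in that time. I'll release by opening, straighten the tool, then lift.

```bash
python3 -m crank '[{"linear":[0,0.01,0],"rot":[0,0,0],"hand":0.4},{"linear":[0,0,0],"rot":[0,0,0],"hand":0.6},{"linear":[0,0,0],"rot":[0,0,0],"hand":0.6},{"linear":[0,0,0],"rot":[0,0,0],"hand":0.6}]'; python3 -c "
from h import *
ark(1)
o,s=snap('wrist','w9')"
```

```text
clock: 23.3
tool_pos: [0.6576, 0.1121, 0.1279]
orientation: [73.7, 84.2, 65.9]
force: [-0.9, 0.2, -1.0]
opening: 0.0515
t 23.3 p [0.6576 0.1121 0.1279] xdir [ 0.041  0.093 -0.995] ybear 82.29 F [-0.87  0.18 -0.98] open 0.0515 q [  24.   22.   -9.   -5.  -55. -119.]
r 81.6 bear -11.01 Ft 0.01 Fr -0.89
[-0.054, -0.108]
```

View pics/w9.png

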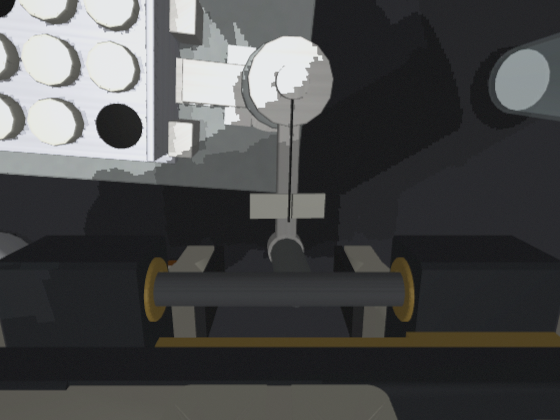

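The knob is free between the open fingers at about (287,250). I'll straighten and lift clear.

```bash
python3 -m crank '[{"linear":[0,0,0],"rot":[-0.5,0.23,0],"hand":0.6},{"linear":[0,0,0],"rot":[-0.5,0.23,0],"hand":0.6},{"linear":[0,0,0.1],"rot":[0,0,0],"hand":0.6},{"linear":[0,0,0.3],"rot":[0,0,0],"hand":0.6},{"linear":[0,0,0.6],"rot":[0,0,0],"hand":0.6},{"linear":[0,0,0.6],"rot":[0,0,0],"hand":0.6},{"linear":[-0.3,0.6,0.3],"rot":[0,0,0],"hand":0.6},{"linear":[-0.3,0.6,0],"rot":[0,0,0],"hand":0.6},{"linear":[-0.3,0.6,0],"rot":[0,0,0],"hand":0.6},{"linear":[-0.3,0.6,0],"rot":[0,0,0],"hand":0.6},{"linear":[-0.3,0.6,0],"rot":[0,0,0],"hand":0.6},{"linear":[0,0,0],"rot":[0,0,0],"hand":0.6},{"linear":[0,0,0],"rot":[0,0,0],"hand":0.6}]'; python3 -c "
from h import *
st()
d=np.array([.225,.974]);c=np.array([.556,.0349])
for n in ['top','scene']:
    o,s=snap(n,n+'9');C=cloud(s);z=C[...,2]
    Y=(C[...,:2]-c)@d; X=(C[...,:2]-c)@np.array([.974,-.225])
    q=(z>.078)&(z<.105)&(abs(X)<.045)&(Y<.028)&(Y>-.16);print(n,'rack Y',np.percentile(Y[q],[1,50,99]))
    k=(z>.14)&(z<.165)&(np.hypot(C[...,0]-.577,C[...,1]-.128)<.12); p=C[k].mean(0); print('knob',p, np.degrees(np.arctan2(p[1]-.1277,p[0]-.5775)))
    for l,x,y,r,a,b in [('bottle',.7236,.0245,.03,.106,.12),('jar',.69,-.11,.06,.05,.07),('beaker',.6,.325,.06,.07,.09)]:
        for t,SS in [('0',dict(np.load('pics/%s0.npz'%n))),('9',s)]:
            CC=cloud(SS); q=(np.hypot(CC[...,0]-x,CC[...,1]-y)<r)&(CC[...,2]>a)&(CC[...,2]<b); print(l,t,q.sum(),CC[q].mean(0).round(4) if q.any() else '')
"
```

```text
clock: 24.98
tool_pos: [0.5659, 0.2925, 0.2625]
orientation: [61.0, 88.6, 52.9]
force: [-0.7, -1.1, -0.5]
opening: 0.0524
t 24.98 p [0.5659 0.2925 0.2625] xdir [ 0.015  0.02  -1.   ] ybear 81.91 F [-0.72 -1.1  -0.48] open 0.0524 q [  45.   15.   -2.   -0.  -71. -143.]
top rack Y [-0.08855773 -0.03117534  0.02686742]
knob [0.65552464 0.1151091  0.15579279] -9.166843999602639
bottle 0 94 [0.7234 0.025  0.114 ]
bottle 9 97 [0.7232 0.0249 0.1138]
jar 0 337 [ 0.6775 -0.1013  0.059 ]
jar 9 336 [ 0.6776 -0.1013  0.0591]
beaker 0 143 [0.5967 0.3283 0.0772]
beaker 9 0 
scene rack Y [-0.08789397 -0.03159809  0.02711829]
knob [0.65849091 0.11441039 0.1519793 ] -9.318491655630226
bottle 0 172 [0.7256 0.0246 0.1136]
bottle 9 170 [0.7258 0.0244 0.1138]
jar 0 600 [ 0.6816 -0.1015  0.0591]
jar 9 593 [ 0.6815 -0.1016  0.0592]
beaker 0 268 [0.5938 0.326  0.0764]
beaker 9 268 [0.5932 0.3261 0.0765]
```

View pics/scene9.png

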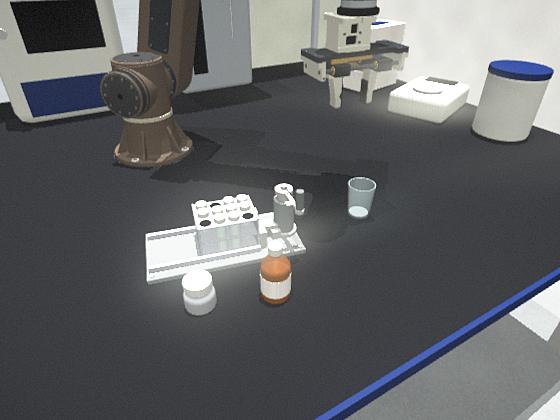

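View pics/top9.png

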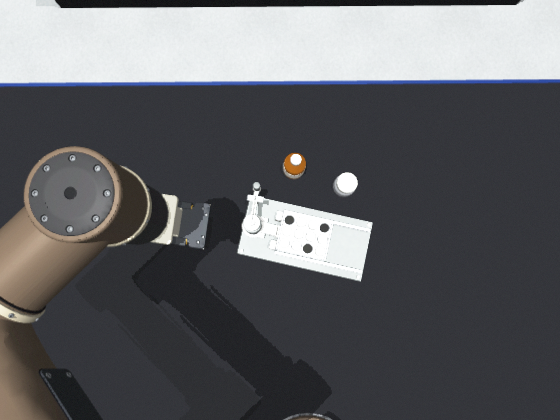

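```bash
python3 -c "
from h import *
print(ticket.close_job())"
```

```text
the job is handed in; nothing more can be done
None
```

The job is done and handed in, with about 25 s on the robot's clock at the last check.

- **Rack:** I pushed it home along the dock with the closed fingers. Its front edge is at dock y +30 mm, and a final 29 N push moved it no further. Both overhead views still show it there.
- **Tightening:** I pinched the knob and swung it clockwise about 68° (1.2 rad) until the screw came up tight. The pinch was adding a friction twist of about 0.25 N m, so I opened the fingers slightly and loaded the knob with one pad instead.
- **Load hold:** I held 11.7 to 13.0 N for about 2.7 s. Two wrist pictures put the pointer at about 0.93 and 1.02 N m, between the ticks. The highest tangential force I read was about 13 N.
- **After release:** The bar stands at about −9.2°, matching where it came up tight. The bottle, jar and beaker measure within 1 mm of where they started, and the gripper is lifted well clear.

Checks that disagreed or were limited:
- **Tilt during the hold:** The tool slowly tilted about 6°. The wrist moment then gave a torque of up to about 1.2 N m, against about 1.0 N m from the force and the pointer. All of these are below 1.35 N m.
- **Force readings:** I read force only at the ends of short moves, so any brief peaks in between were not seen.
- **Beaker:** The arm hid it in the final top view, so it was checked from the scene view only.

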